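# Charge the pigment mill

### The arm

A 6-joint arm with a two-finger parallel gripper is mounted at the origin on the work surface. World frame = base frame: x ahead of the robot, y to its left, z up, the work surface at z = 0. Lengths are in m, angles in rad, forces in N, time in s.
With the tool pointing down it reaches from about 0.35 to 0.975 m from the base axis. Payload 4.9 kg.
Tool frame: the origin (TCP) lies at the very end of the fingers, on their centre line; the grasp point (between the pads) lies 19 mm behind it (manip.grasp_offset is the distance from the TCP to the grasp point, in m); y points along the fingers, x is the direction in which the jaws open and shut, and the axes are right-handed (so a half turn about y gives the same grasp; the last joint's range is limited). The gripper opens to 85 mm and grips with 20 to 120 N. Pads are 22 mm wide; open, the fingers measure 114 mm over their backs; the gripper's body (76 mm by 85 mm) begins 54 mm behind the grasp point. The pads swing forward as they close: fully open they stand 13 mm farther back than shut.
Start: joints at [0.99, 0.053, 1.613, -0, 1.476, -0.119], TCP at [0.278, 0.56, 0.231] pointing down, gripper open.
Joint ranges: [-3.01, 3.01], [-1.01, 2.22], [0.06, 2.58], [-1.02, 4.17], [0.09, 2.62], [-3.14, 3.14]. Speed limits (rad/s): [2.57, 2.57, 3.14, 3.14, 3.14, 3.14].

### API

Orientations are given as [roll, pitch, yaw] about the fixed x, y, z axes, in that order (R = Rz(yaw) Ry(pitch) Rx(roll)).
In Python, from workcell import status, viewer, order, manip gives the robot as it stands.
- The arm moves only by the tool send_rows, never from a script. Its argument "plan" is a list of rows, each an object of numbers: "dx", "dy", "dz": the shift along the tool's x, y, z in m; "rx", "ry", "rz": the turn, a rotation vector about the tool's x, y, z in rad. A call has 1 to 20 rows; each row is the pose to reach, as a shift and turn from the pose measured when the call began, along the tool's axes at that moment; what a row does not reach only later rows make up. A row lasts 1/8 s, in which the tool goes at most 62.5 mm and 10.7 degrees, less where a joint would pass 70% of its speed; a pose out of reach is approached as far as the arm can. A call with a gripper value outside its range is refused whole. "jaw" is the closure in counts, from 0 (fully open) to 255 (shut), set as the call begins (left out, the last holds). The fingers move at their own pace and stop on an object; the grip force is fixed at half the most. Time passes only in rows, so rows that repeat a pose let the fingers close. It gives the time, the measured TCP pose, the force and the opening at its end, in the units of the state.
- status.read_state(): the state, without advancing time (a new reading comes with each control period).
- viewer.capture(name): name is "side" or "top" or "wrist"; returns a dict with "pixels" (420x560x3 uint8, red, green, blue), "fx", "fy", "cx", "cy" (pixels), "dist" ([k1, k2, p1, p2, k3] as OpenCV has them; the pictures are not rectified), "world_from_camera" (4x4, takes a point from camera to world coordinates); the wrist camera has in their place "hand_eye" (4x4, takes a point from camera to tool coordinates, whose origin is the TCP and whose axes are the tool frame's). Camera axes: x right, y down, z forward; pixel columns grow to the right and rows downward; lengths in m; the calibration is good to about 2 mm. A picture is of the moment at which its call begins: read the wrist's pose just before it. There is no depth.
- order.sign_off(): hands the job in, once; it reports no verdict.
The state is a dict: "clock": time; "qpos": joint angles; "dq": joint speeds; "effort": joint torques, N m; "eef_pos": TCP position; "orientation": TCP orientation; "ft_force": force on the tool from outside, world axes, zero at the start; "torque": the same for the moment, N m; "width": finger opening in m.
Only numpy, scipy, OpenCV 4.12 (cv2) and the standard library are available. Lean on these libraries where they do the work, as an engineer would, in place of code of your own. Each camera call takes 0.05 s, during which the arm holds its last target. There are 200 camera calls.

### The job

Get the pigment mill ready to run: take the white grinding balls one at a time from the wooden rail and drop one into each jar that is still empty, so that every one of the four jars holds exactly one ball. Then slide the guard fully shut over the jars. Leave the printing block, the pigment pot and the brush where they are.

Things in the scene. Friction and masses are not known exactly. Their poses are not given: they have to be found in the camera images.
- mill: Grey bench mill, fixed, 160 x 270 mm, four jars in a row on its deck (60 mm up). Origin on the table under the row's middle; y runs along the row, x across it, from the front panel (50 mm before the row) to the side where the guard waits. Side walls 123 mm from the middle, 10 mm thick, 113 mm high, carry the guard; a drive housing 68 x 200 mm, 96 mm high, stands behind the jars under the open guard.
- guard (a joint): Sliding guard, a level steel plate 58 mm (along x of the mill) x 256 mm x 5 mm, underside 113.5 mm and top 118.5 mm above the table. It slides level along the mill's x axis. Value in m: 0 = fully shut against its stop, plate centred over the row of jars; about 0.06 to 0.08 at the start (open, all mouths free); 0.082 is the open stop. It has no spring or latch, needs 1.5 N of push (plus 4 N per m/s) and stays where it is left.
- guard_grip (a point): The middle of the guard's black handle block, 20 mm above the plate's underside. The block stands on the middle of the plate, 14 mm thick along the mill's x, 60 mm long along its y, from the plate's top (118.5 mm) up to 148.5 mm above the table. Axes as the mill's.
- jar_a_mouth (a point): Centre of the mouth (rim level, 110 mm above the table) of an open dark steel grinding jar fixed on the mill. Bore 38 mm wide, wall 4 mm, 44 mm deep (flat floor); the jars stand 58 mm apart in a straight row and any jar may be at any place in it. z up.
- jar_b_mouth (a point): Centre of the mouth (rim level, 110 mm above the table) of an open dark steel grinding jar fixed on the mill. Bore 38 mm wide, wall 4 mm, 44 mm deep (flat floor); the jars stand 58 mm apart in a straight row and any jar may be at any place in it. z up.
- jar_c_mouth (a point): Centre of the mouth (rim level, 110 mm above the table) of an open dark steel grinding jar fixed on the mill. Bore 38 mm wide, wall 4 mm, 44 mm deep (flat floor); the jars stand 58 mm apart in a straight row and any jar may be at any place in it. z up.
- jar_d_mouth (a point): Centre of the mouth (rim level, 110 mm above the table) of an open dark steel grinding jar fixed on the mill. Bore 38 mm wide, wall 4 mm, 44 mm deep (flat floor); the jars stand 58 mm apart in a straight row and any jar may be at any place in it. z up.
- ball_a_center (a point): Centre of a loose, smooth white ceramic grinding ball, 28 mm in diameter, about 70 g. Three of the four balls lie on the ball rail, about 52 mm (centre) above the table, and one lies already at the bottom of one of the jars (centre 30 mm below the rim). All balls are alike.
- ball_b_center (a point): Centre of a loose, smooth white ceramic grinding ball, 28 mm in diameter, about 70 g. Three of the four balls lie on the ball rail, about 52 mm (centre) above the table, and one lies already at the bottom of one of the jars (centre 30 mm below the rim). All balls are alike.
- ball_c_center (a point): Centre of a loose, smooth white ceramic grinding ball, 28 mm in diameter, about 70 g. Three of the four balls lie on the ball rail, about 52 mm (centre) above the table, and one lies already at the bottom of one of the jars (centre 30 mm below the rim). All balls are alike.
- ball_d_center (a point): Centre of a loose, smooth white ceramic grinding ball, 28 mm in diameter, about 70 g. Three of the four balls lie on the ball rail, about 52 mm (centre) above the table, and one lies already at the bottom of one of the jars (centre 30 mm below the rim). All balls are alike.
- ball_rail: Fixed narrow wooden rail holding balls in three hollows, 65 mm apart along its x axis, the middle one over its origin (on the table). The rail is 190 mm long (x), 24 mm wide (y, narrower than a ball, so that fingers may pass down on both sides of it), top 40 mm above the table; its foot is 210 x 60 mm and 6 mm high. The hollows are 14 mm square; the balls rest in them about 2 mm deep and roll out easily.
- print_block: Bystander: wooden hand printing block 110 x 75 x 35 mm with a grip on top, 65 mm high in all; origin under its centre.
- pigment_pot: Bystander: small closed white pigment pot, 68 mm wide and 55 mm high; origin under its centre.
- brush: Bystander: flat-lying hand brush with a wooden handle, lying along its x axis.

How it is judged:
By the outcome, as a careful person would: the job done as asked, in the order asked, and still so for the second after the job is handed in, with the robot touching nothing.
It also fails if it takes over 72 s, if anything falls off the work surface, if the arm or the gripper's body presses on something with over 40 N, if the wrist force passes 120 N, or if a joint passes its speed limit or range.

## Working session

There is one attempt and no reset: what is moved stays moved. The work goes in short steps, Python scripts to look and compute and a tool call to move; the robot and the scene stay as the last step left them, time stands still between calls to the robot, and variables do not carry over. Pictures are saved under pics/ and viewed, about 8 in all and at most 12, crops included, and the job is handed in when it is done.

Besides the shell and the picture viewer there is one more tool, called after ">>>" as name([rows], argument=value, ...), one row to a line, values as JSON. send_rows: Moves the arm, as the interface text tells. Its arguments: {"type":"object","properties":{"plan":{"type":"array","items":{"type":"object","properties":{"dx":{"type":"number"},"dy":{"type":"number"},"dz":{"type":"number"},"rx":{"type":"number"},"ry":{"type":"number"},"rz":{"type":"number"}}}},"jaw":{"type":"number"}},"required":["plan"]}

```bash
mkdir -p pics; python3 - <<'E'
from workcell import status, viewer, manip
import cv2, numpy as np
s=status.read_state(); print({k:np.round(v,4).tolist() for k,v in s.items()}); print(manip.grasp_offset)
for n in ["top","side"]:
    c=viewer.capture(n); cv2.imwrite(f"pics/{n}0.png",c["pixels"][:,:,::-1])
    np.save(f"{n}0.npy",c,allow_pickle=True)
    print(n,c["fx"],c["fy"],c["cx"],c["cy"],c["dist"],np.round(c["world_from_camera"],3).tolist())
E
```

```text
{'clock': 0.0, 'qpos': [0.99, 0.0533, 1.6143, 0.0, 1.476, -0.119], 'dq': [0.0004, -0.0002, 0.0007, 0.0016, -0.0009, 0.0007], 'effort': [0.0008, -39.3691, -37.0173, -0.0001, 0.0069, 0.0], 'eef_pos': [0.2781, 0.559, 0.2301], 'orientation': [-1.5705, 0.0021, 1.1091], 'ft_force': [0.5867, 0.7068, 1.1364], 'torque': [0.0445, -0.0059, -0.0167], 'width': 0.0854}
0.0187
top 510.16470108887245 510.16470108887245 280.9257880508966 202.65293027137392 [-0.17924396  0.          0.          0.          0.        ] [[-0.029, -0.981, 0.191, 0.231], [-1.0, 0.029, -0.002, -0.037], [-0.003, -0.191, -0.982, 1.592], [0.0, 0.0, 0.0, 1.0]]
side 537.7306761994913 537.7306761994913 280.2009814127843 208.65202586761495 [-0.09357655  0.          0.          0.          0.        ] [[0.784, -0.448, 0.43, -0.082], [-0.621, -0.582, 0.525, -0.751], [0.015, -0.679, -0.734, 1.151], [0.0, 0.0, 0.0, 1.0]]
```

View pics/top0.png

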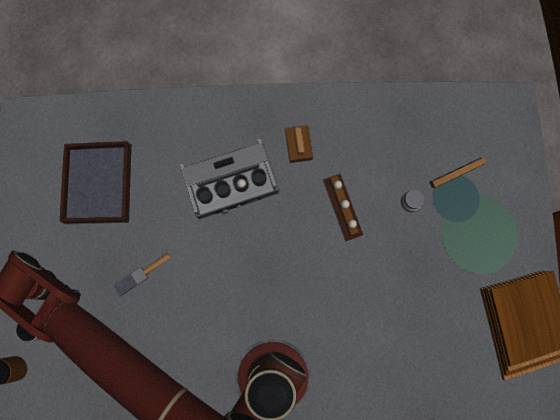

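View pics/side0.png

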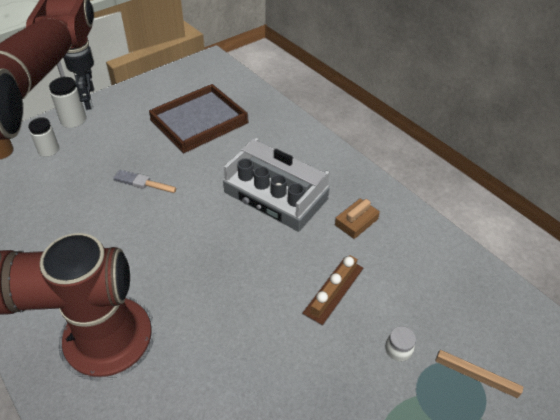

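The top view shows the mill with jars at about (205,195), (222,188), (241,184; it holds the ball) and (259,177). The handle is at (223,161) and the rail balls are at (338,185), (345,204) and (352,224). The side view agrees, so next I'll take coarse measurements from both.

```bash
cat > h.py <<'E'
import numpy as np, cv2
from scipy.spatial.transform import Rotation as Rn
def K(c): return np.array([[c["fx"],0,c["cx"]],[0,c["fy"],c["cy"]],[0,0,1.]])
def und(c,p): return cv2.undistortPoints(np.array(p,float).reshape(-1,1,2),K(c),np.array(c["dist"],float))[:,0]
def toolT(s):
    T=np.eye(4);T[:3,:3]=Rn.from_euler("xyz",s["orientation"]).as_matrix();T[:3,3]=s["eef_pos"];return T
def onplane(c,p,z,W=None):
    W=np.array(c["world_from_camera"]) if W is None else W
    d=np.c_[und(c,p),np.ones(len(p))]@W[:3,:3].T; o=W[:3,3]
    return o+d*((z-o[2])/d[:,2])[:,None]
def tri(c1,p1,c2,p2):
    P=[np.linalg.inv(np.array(c["world_from_camera"]))[:3] for c in(c1,c2)]
    X=cv2.triangulatePoints(P[0],P[1],und(c1,p1).T,und(c2,p2).T); return (X[:3]/X[3]).T
def proj(c,X,W=None):
    W=np.array(c["world_from_camera"]) if W is None else W
    M=np.linalg.inv(W); r=cv2.Rodrigues(M[:3,:3])[0]
    return cv2.projectPoints(np.array(X,float).reshape(-1,1,3),r,M[:3,3],K(c),np.array(c["dist"],float))[0][:,0]
def blobs(mask,amin,amax):
    n,l,st,ce=cv2.connectedComponentsWithStats(mask.astype(np.uint8))
    return [(st[i,4],ce[i],st[i,:4]) for i in range(1,n) if amin<=st[i,4]<=amax]
E
python3 - <<'E'
from h import *
t=np.load("top0.npy",allow_pickle=True).item(); s=np.load("side0.npy",allow_pickle=True).item()
def find(c,box,f,a):
    x0,y0,x1,y1=box; im=c["pixels"][y0:y1,x0:x1].astype(int)
    return [(int(A),np.round(p+[x0,y0],1),b[2:]) for A,p,b in blobs(f(im),*a)]
w=lambda im:im.min(2)>120
d=lambda im:im.max(2)<50
bt=find(t,(325,170,365,240),w,(10,200)); bs=find(s,(305,250,365,310),w,(10,200))
print(bt,bs)
B=np.array([b[1] for b in bt]);print(onplane(t,B,.052)); 
if len(bs)==3: print(onplane(s,[b[1] for b in bs],.052)); print(tri(t,B,s,[b[1] for b in bs]))
jt=find(t,(180,130,285,222),d,(20,500));print(jt)
print(onplane(t,[j[1] for j in jt],.11))
js=find(s,(215,135,335,230),d,(20,900));print(js);print(onplane(s,[j[1] for j in js],.11))
for c,b,n in((t,(170,130,290,225),"t"),(s,(215,135,335,225),"s")):
    cv2.imwrite(f"pics/c{n}.png",cv2.resize(c["pixels"][b[1]:b[3],b[0]:b[2],::-1],None,fx=5,fy=5,interpolation=3))
E
```

```text
[(31, array([338.3, 183.9]), array([6, 7], dtype=int32)), (34, array([345.5, 203.5]), array([6, 8], dtype=int32)), (32, array([352.8, 223.2]), array([6, 7], dtype=int32))] [(90, array([335.7, 278.3]), array([11, 11], dtype=int32))]
[[ 0.58474088 -0.22008392  0.052     ]
 [ 0.52219058 -0.23920891  0.052     ]
 [ 0.46016998 -0.25848502  0.052     ]]
[(120, array([223.3, 162.6]), array([20, 12], dtype=int32)), (239, array([236.7, 204.6]), array([81, 28], dtype=int32))]
[[0.64755539 0.13001353 0.11      ]
 [0.51736793 0.09087576 0.11      ]]
[(157, array([282.6, 156.9]), array([18, 15], dtype=int32)), (29, array([239.8, 172.6]), array([ 4, 11], dtype=int32)), (40, array([255.3, 179.6]), array([ 8, 14], dtype=int32)), (36, array([272.6, 189.2]), array([ 5, 12], dtype=int32)), (21, array([300. , 188.8]), array([5, 7], dtype=int32)), (215, array([259. , 205.1]), array([44, 29], dtype=int32)), (38, array([290.1, 198.5]), array([ 5, 12], dtype=int32))]
[[0.66046257 0.14887237 0.11      ]
 [0.52389014 0.17041247 0.11      ]
 [0.54159256 0.12124297 0.11      ]
 [0.5566155  0.0623762  0.11      ]
 [0.61691965 0.01800177 0.11      ]
 [0.49161229 0.03744971 0.11      ]
 [0.5722845  0.00598873 0.11      ]]
```

View pics/ct.png

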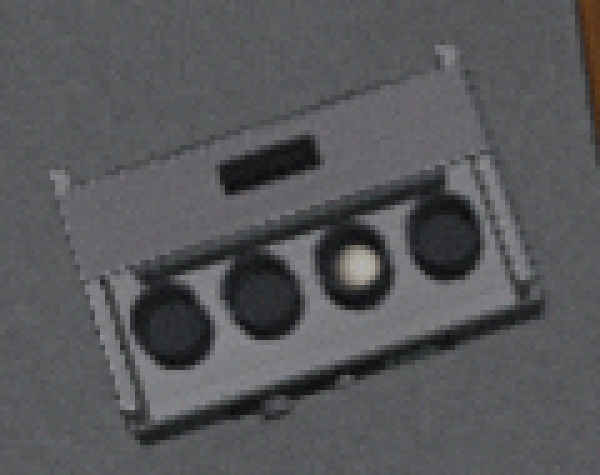

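The crop shows the jar rims at about (204.4,194.4), (222.8,188.4), (241,183; holds the ball) and (259.2,177). Three jars are empty.

```bash
python3 - <<'E'
from h import *
from workcell import viewer,status
t=np.load("top0.npy",allow_pickle=True).item()
J=onplane(t,[[204.4,194.4],[222.8,188.4],[241,183],[259.2,177]],.11);print(J,np.linalg.norm(np.diff(J,axis=0),axis=1))
v=J[0]-J[3];print("row angle",np.arctan2(v[1],v[0]))
print("handle top",onplane(t,[[223.3,162.3]],.145))
c=viewer.capture("wrist");print(np.round(c["hand_eye"],3).tolist(),c["fx"],c["cx"],c["cy"],c["dist"])
T=toolT(status.read_state());tgt=np.array([J[:,0].mean()-.0,J[:,1].mean(),.30])
print("shift tool",T[:3,:3].T@(tgt-T[:3,3]))
E
```

```text
[[0.55116152 0.18719243 0.11      ]
 [0.56780116 0.13190458 0.11      ]
 [0.58267063 0.07724195 0.11      ]
 [0.59945215 0.02248341 0.11      ]] [0.05773754 0.05664896 0.0572723 ]
row angle 1.8559914831936892
handle top [[0.63863211 0.1260657  0.145     ]]
[[1.0, 0.0, -0.0, -0.001], [0.0, -0.301, 0.954, -0.143], [0.0, -0.954, -0.301, 0.075], [0.0, 0.0, 0.0, 1.0]] 304.716585311329 276.54789065504343 211.74601733772164 [-0.05845826  0.          0.          0.          0.        ]
shift tool [-0.27456529 -0.06934416 -0.46840535]
```

>>> send_rows([
  {"dx":-0.275,"dy":-0.07,"dz":-0.468,"ry":2.39},
  {"dx":-0.275,"dy":-0.07,"dz":-0.468,"ry":2.39},
  {"dx":-0.275,"dy":-0.07,"dz":-0.468,"ry":2.39},
  {"dx":-0.275,"dy":-0.07,"dz":-0.468,"ry":2.39},
  {"dx":-0.275,"dy":-0.07,"dz":-0.468,"ry":2.39},
  {"dx":-0.275,"dy":-0.07,"dz":-0.468,"ry":2.39},
  {"dx":-0.275,"dy":-0.07,"dz":-0.468,"ry":2.39},
  {"dx":-0.275,"dy":-0.07,"dz":-0.468,"ry":2.39},
  {"dx":-0.275,"dy":-0.07,"dz":-0.468,"ry":2.39},
  {"dx":-0.275,"dy":-0.07,"dz":-0.468,"ry":2.39},
  {"dx":-0.275,"dy":-0.07,"dz":-0.468,"ry":2.39},
  {"dx":-0.275,"dy":-0.07,"dz":-0.468,"ry":2.39},
  {"dx":-0.275,"dy":-0.07,"dz":-0.468,"ry":2.39},
  {"dx":-0.275,"dy":-0.07,"dz":-0.468,"ry":2.39},
  {"dx":-0.275,"dy":-0.07,"dz":-0.468,"ry":2.39},
  {"dx":-0.275,"dy":-0.07,"dz":-0.468,"ry":2.39},
])

```text
invalid input
```

```bash
cat >> h.py <<'E'
def wshot(name):
    from workcell import viewer,status
    s=status.read_state(); c=viewer.capture("wrist"); W=toolT(s)@np.array(c["hand_eye"])
    c["W"]=W; c["T"]=toolT(s); np.save(name+".npy",c,allow_pickle=True); cv2.imwrite(f"pics/{name}.png",c["pixels"][:,:,::-1]); print(s["clock"],np.round(s["eef_pos"],4),np.round(s["orientation"],4)); return c
E
python3 -c "
from h import *
c=wshot('w1')
B=[[.585,-.22,.052],[.522,-.239,.052],[.460,-.2585,.052]]
J=[[.551,.187,.11],[.568,.132,.11],[.583,.077,.11],[.599,.0225,.11]]
print(proj(c,J,c['W']).round(0).tolist())
"
```

```text
0.15 [0.2782 0.5591 0.2304] [-1.5705e+00  1.5000e-03  1.1090e+00]
[[126.0, 485.0], [104.0, 499.0], [84.0, 511.0], [66.0, 521.0]]
```

View pics/w1.png

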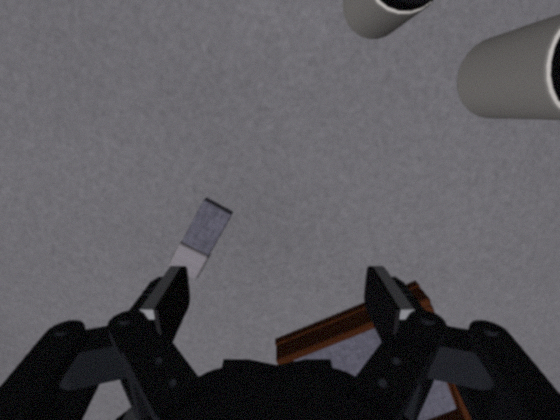

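The move was refused, so that picture only shows the start pose: brush, tray corner, and the fingers at the bottom. I'll retry with every key filled in.

>>> send_rows([
  {"dx":-0.06,"dy":-0.07,"dz":-0.1,"rx":0,"ry":0.5,"rz":0},
], jaw=0)

```text
clock: 0.32
eef_pos: [0.3052, 0.5137, 0.2593]
orientation: [-1.57, 0.008, 0.921]
ft_force: [1.1, -0.6, 0.8]
width: 0.0856
```

>>> send_rows([
  {"dx":-0.162,"dy":-0.04,"dz":-0.462,"rx":0,"ry":2.2,"rz":0},
  {"dx":-0.162,"dy":-0.04,"dz":-0.462,"rx":0,"ry":2.2,"rz":0},
  {"dx":-0.162,"dy":-0.04,"dz":-0.462,"rx":0,"ry":2.2,"rz":0},
  {"dx":-0.162,"dy":-0.04,"dz":-0.462,"rx":0,"ry":2.2,"rz":0},
  {"dx":-0.162,"dy":-0.04,"dz":-0.462,"rx":0,"ry":2.2,"rz":0},
  {"dx":-0.162,"dy":-0.04,"dz":-0.462,"rx":0,"ry":2.2,"rz":0},
  {"dx":-0.162,"dy":-0.04,"dz":-0.462,"rx":0,"ry":2.2,"rz":0},
  {"dx":-0.162,"dy":-0.04,"dz":-0.462,"rx":0,"ry":2.2,"rz":0},
  {"dx":-0.162,"dy":-0.04,"dz":-0.462,"rx":0,"ry":2.2,"rz":0},
  {"dx":-0.162,"dy":-0.04,"dz":-0.462,"rx":0,"ry":2.2,"rz":0},
  {"dx":-0.162,"dy":-0.04,"dz":-0.462,"rx":0,"ry":2.2,"rz":0},
  {"dx":-0.162,"dy":-0.04,"dz":-0.462,"rx":0,"ry":2.2,"rz":0},
  {"dx":-0.162,"dy":-0.04,"dz":-0.462,"rx":0,"ry":2.2,"rz":0},
  {"dx":-0.162,"dy":-0.04,"dz":-0.462,"rx":0,"ry":2.2,"rz":0},
], jaw=0)

```text
clock: 2.08
eef_pos: [0.575, 0.1053, 0.3002]
orientation: [-1.578, -0.004, -1.277]
ft_force: [-0.3, -0.4, -1.0]
width: 0.0851
```

```bash
python3 -c "
from h import *
c=wshot('w2')
J=[[.551,.187,.11],[.568,.132,.11],[.583,.077,.11],[.599,.0225,.11]]
print(proj(c,J,c['W']).round(0).tolist())
"
```

```text
2.075 [0.575  0.1053 0.3002] [-1.5778 -0.0042 -1.2773]
[[198.0, 187.0], [249.0, 187.0], [300.0, 188.0], [351.0, 189.0]]
```

View pics/w2.png

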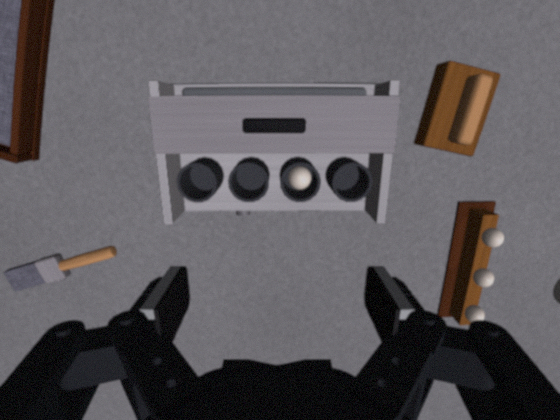

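The view shows the jars at about (203,179), (250,179), (300,178; ball) and (348,178), and the rail balls at (493,238), (484,278) and (475,315). I need the rims more precisely.

```bash
python3 -c "
from h import *
c=np.load('w2.npy',allow_pickle=True).item()
im=c['pixels'][85:225,145:405].astype(float)
im=np.clip(im*1.6,0,255).astype(np.uint8)
cv2.imwrite('pics/w2c.png',cv2.resize(im[:,:,::-1],None,fx=3,fy=3,interpolation=3))
p=c['pixels'].astype(int)
for A,ce,b in blobs((p.min(2)>110)&(np.arange(560)[None]>465),60,2000): print(A,ce,b,onplane(c,[ce],.052,c['W']))
"
```

```text
60 [550.15 360.55] [544 352  13  18] [[ 0.40725467 -0.44949364  0.052     ]]
```

View pics/w2c.png

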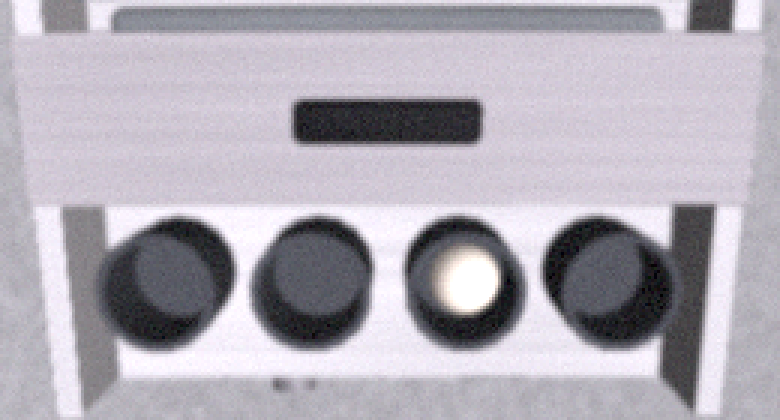

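```bash
cat > j.py <<'E'
from h import *
from scipy.optimize import least_squares
def jars(c,cx0,ylo,W,yhi):
    g=cv2.GaussianBlur(c["pixels"],(0,0),.7).min(2).astype(float); out=[]
    for x0 in cx0:
        pts=[]
        for x in range(int(x0)-14,int(x0)+15):   # lower edge: last dark->light crossing
            col=g[ylo:yhi,x]; th=85
            k=[i for i in range(len(col)-1) if col[i]<th<=col[i+1]]
            if k: i=k[-1]; pts.append((x,ylo+i+(th-col[i])/(col[i+1]-col[i])))
        X=onplane(c,pts,.11,W)[:,:2]
        f=least_squares(lambda q:np.hypot(*(X-q).T)-.023,X.mean(0)+[.02,0],loss="soft_l1",f_scale=.001)
        out.append(f.x); print(x0,len(pts),f.x.round(4),"rms",np.sqrt(np.mean((np.hypot(*(X-f.x).T)-.023)**2)).round(4))
    return np.array(out)
E
python3 - <<'E'
from j import *
c=np.load('w2.npy',allow_pickle=True).item();W=c['W']
J=jars(c,[197.8,248.7,300.3,350.3],165,W,215)
print("gray panel/jar levels",c['pixels'][150:215:3,249].min(1))
print(np.linalg.norm(np.diff(J,axis=0),axis=1)); v=J[0]-J[3]; print(np.arctan2(v[1],v[0])); u=v/np.linalg.norm(v); ex=np.array([u[1],-u[0]])
m=J.mean(0);print("mid",m,"ex",ex)
q=lambda p,z:onplane(c,[[145+p[0]/3,85+p[1]/3]],z,W)[0][:2]
for n,p,z in(("handle top",(388,121),.1485),("plate front",(388,205),.1185),("plate back",(388,31),.1185),("deck front?",(388,378),.06),("wallL in top",(60,300),.113),("wallR in top",(716,300),.113)):
    d=q(p,z)-m; print(n,(d@ex).round(4),(d@u).round(4))
p=c['pixels'].astype(int)
mk=(p.min(2)>85)&(p.max(2)-p.min(2)<45)
for b in blobs(mk[225:325,465:515],60,900): print(b[0],b[1]+[465,225],b[2],onplane(c,[b[1]+[465,225]],.052,W)[0].round(4))
E
```

```text
197.8 29 [0.5574 0.1906] rms 0.0002
248.7 29 [0.5742 0.1351] rms 0.0033
300.3 29 [0.5909 0.0798] rms 0.0001
350.3 29 [0.6077 0.0245] rms 0.0002
gray panel/jar levels [126 137 123  29  36  59  54  58  57  55  56  56  56  48  15  23  29  86
 154 150 128  85]
[0.05795088 0.05780532 0.05780442]
1.8649367861815347
mid [0.58253731 0.10747646] ex [0.95705169 0.28991733]
handle top 0.061 -0.0006
plate front 0.0314 -0.0005
plate back 0.0893 -0.0007
deck front? -0.0508 -0.0002
wallL in top -0.0034 0.1209
wallR in top -0.0039 -0.1222
```

Every check agrees: jar spacing 57.9 mm, plate 58 mm wide, front panel 51 mm before the row, guard value about 0.061. Next I'll look over the rail.

>>> send_rows([
  {"dx":0.314,"dy":0.08,"dz":-0.15,"rx":0.007,"ry":0,"rz":0.004},
  {"dx":0.314,"dy":0.08,"dz":-0.15,"rx":0.007,"ry":0,"rz":0.004},
  {"dx":0.314,"dy":0.08,"dz":-0.15,"rx":0.007,"ry":0,"rz":0.004},
  {"dx":0.314,"dy":0.08,"dz":-0.15,"rx":0.007,"ry":0,"rz":0.004},
  {"dx":0.314,"dy":0.08,"dz":-0.15,"rx":0.007,"ry":0,"rz":0.004},
  {"dx":0.314,"dy":0.08,"dz":-0.15,"rx":0.007,"ry":0,"rz":0.004},
  {"dx":0.314,"dy":0.08,"dz":-0.15,"rx":0.007,"ry":0,"rz":0.004},
  {"dx":0.314,"dy":0.08,"dz":-0.15,"rx":0.007,"ry":0,"rz":0.004},
  {"dx":0.314,"dy":0.08,"dz":-0.15,"rx":0.007,"ry":0,"rz":0.004},
], jaw=0)

```text
clock: 3.25
eef_pos: [0.5222, -0.2381, 0.2232]
orientation: [-1.57, -0.001, -1.276]
ft_force: [0.1, 0.7, -0.5]
width: 0.0852
```

```bash
cat > b.py <<'E'
from h import *
def balls(c):
    p=c['pixels'].astype(int); W=c['W']; mk=(p.min(2)>80)&(p.max(2)-p.min(2)<60); out=[]
    for A,ce,b in blobs(mk[:265],150,3000):
        if max(b[2:])/min(b[2:])<1.4:
            X=onplane(c,[ce],.052,W)[0]; Xe=onplane(c,[ce+[b[2]/2,0],ce-[b[2]/2,0]],.052,W)
            print(A,ce.round(1),b,X.round(4),"dia",np.linalg.norm(Xe[0]-Xe[1]).round(4)); out.append(X)
    return np.array(out)
E
python3 - <<'E'
from b import *
c=wshot('w3'); balls(c)
print(proj(c,[[.585,-.22,.052],[.522,-.239,.052],[.460,-.2585,.052]],c['W']).round(0).tolist())
E
```

```text
3.25 [ 0.5222 -0.2381  0.2232] [-1.5699e+00 -8.0000e-04 -1.2759e+00]
593 [274.1 130.5] [261 117  27  28] [ 0.5839 -0.2192  0.052 ] dia 0.027
509 [274.8 194.3] [263 182  25  26] [ 0.5212 -0.2388  0.052 ] dia 0.0265
433 [275.5 251.1] [264 240  24  23] [ 0.4585 -0.2586  0.052 ] dia 0.027
[[275.0, 130.0], [275.0, 194.0], [276.0, 250.0]]
```

View pics/w3.png

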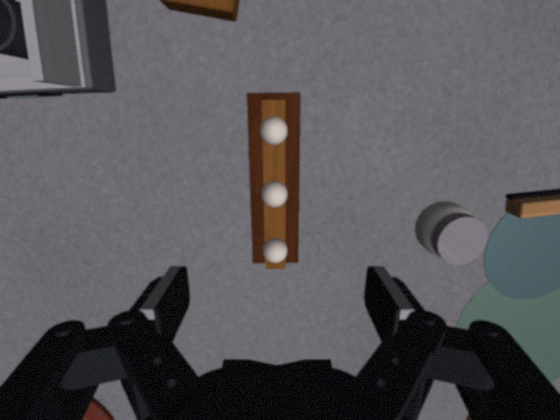

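Ball positions agree with the top view to within 1.5 mm, and the spacing is 65.7 mm. Ball 1 is at (274,130), ball 2 at (275,194) and ball 3 at (275,251). I'll start with ball 1.

>>> send_rows([
  {"dx":0,"dy":0.04,"dz":0.0645,"rx":0,"ry":0,"rz":0},
  {"dx":0,"dy":0.09,"dz":0.0645,"rx":0,"ry":0,"rz":0},
  {"dx":0,"dy":0.14,"dz":0.0645,"rx":0,"ry":0,"rz":0},
  {"dx":0,"dy":0.17,"dz":0.0645,"rx":0,"ry":0,"rz":0},
  {"dx":0,"dy":0.19,"dz":0.0645,"rx":0,"ry":0,"rz":0},
  {"dx":0,"dy":0.19,"dz":0.0645,"rx":0,"ry":0,"rz":0},
], jaw=0)

```text
clock: 4.05
eef_pos: [0.5835, -0.2184, 0.0321]
orientation: [-1.572, 0.001, -1.275]
ft_force: [-0.5, -0.3, 0.7]
width: 0.0854
```

>>> send_rows([
  {"dx":0,"dy":0,"dz":0,"rx":0,"ry":0,"rz":0},
  {"dx":0,"dy":0,"dz":0,"rx":0,"ry":0,"rz":0},
  {"dx":0,"dy":0,"dz":0,"rx":0,"ry":0,"rz":0},
  {"dx":0,"dy":0,"dz":0,"rx":0,"ry":0,"rz":0},
  {"dx":0,"dy":0,"dz":0,"rx":0,"ry":0,"rz":0},
  {"dx":0,"dy":0,"dz":0,"rx":0,"ry":0,"rz":0},
  {"dx":0,"dy":0,"dz":0,"rx":0,"ry":0,"rz":0},
  {"dx":0,"dy":0,"dz":0,"rx":0,"ry":0,"rz":0},
], jaw=255)

```text
clock: 5.05
eef_pos: [0.5838, -0.2171, 0.0336]
orientation: [-1.571, 0.003, -1.275]
ft_force: [-1.4, 6.4, 7.6]
width: 0.0252
```

Width 25.2 mm is below 28 mm, so I'll look at the grasp before lifting.

```bash
python3 - <<'E'
from h import *
c=wshot('w4')
p=c['pixels'][100:420,160:400]
cv2.imwrite('pics/w4c.png',cv2.resize(np.clip(p*1.5,0,255).astype(np.uint8)[:,:,::-1],None,fx=1.8,fy=1.8))
print(proj(c,[[.5839,-.2192,.052],[.5212,-.2388,.052]],c['W']))
E
```

```text
5.05 [ 0.5838 -0.2171  0.0336] [-1.5711  0.0035 -1.2746]
[[276.93147881 291.37201749]
 [277.7007397  396.28366172]]
```

View pics/w4c.png

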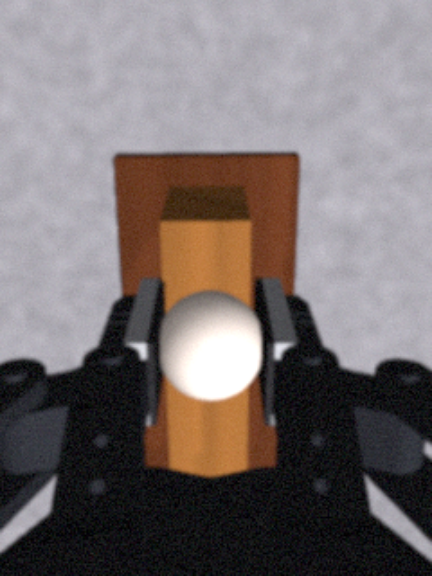

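The ball sits between the pads at about (211,347) in the crop and has not moved. I'll lift and check it.

>>> send_rows([
  {"dx":0,"dy":-0.01,"dz":0,"rx":0,"ry":0,"rz":0},
  {"dx":0,"dy":-0.025,"dz":0,"rx":0,"ry":0,"rz":0},
  {"dx":0,"dy":-0.06,"dz":0,"rx":0,"ry":0,"rz":0},
  {"dx":0,"dy":-0.11,"dz":0,"rx":0,"ry":0,"rz":0},
  {"dx":0,"dy":-0.146,"dz":0,"rx":0,"ry":0,"rz":0},
  {"dx":0,"dy":-0.146,"dz":0,"rx":0,"ry":0,"rz":0},
], jaw=255)

```text
clock: 5.85
eef_pos: [0.5865, -0.2191, 0.1857]
orientation: [-1.564, -0.004, -1.275]
ft_force: [0.1, -0.2, -0.5]
width: 0.0252
```

```bash
python3 - <<'E'
from h import *
c=wshot('w5')
p=c['pixels'].astype(int)
mk=(p.min(2)>100)&(p.max(2)-p.min(2)<60)
for A,ce,b in blobs(mk[:,180:380],150,6000): print(A,ce+[180,0],b)
T=c['T']
for d in(.015,.019,.023): print(d,proj(c,[T[:3,3]+T[:3,:3]@[0,-d,0]],c['W']))
E
```

```text
5.85 [ 0.5865 -0.2191  0.1857] [-1.564  -0.0037 -1.275 ]
4604 [278.3038662  320.53670721] [ 61 270  72  94]
186 [372.03225806 380.97311828] [184 368  16  26]
0.015 [[272.71556599 286.56167258]]
0.019 [[272.62896964 291.12169261]]
0.023 [[272.5377508  295.92889047]]
```

>>> send_rows([
  {"dx":-0.05,"dy":0,"dz":0.02,"rx":-0.007,"ry":0,"rz":0.004},
  {"dx":-0.11,"dy":0,"dz":0.044,"rx":-0.007,"ry":0,"rz":0.004},
  {"dx":-0.17,"dy":0,"dz":0.068,"rx":-0.007,"ry":0,"rz":0.004},
  {"dx":-0.21,"dy":0,"dz":0.085,"rx":-0.007,"ry":0,"rz":0.004},
  {"dx":-0.227,"dy":0,"dz":0.091,"rx":-0.007,"ry":0,"rz":0.004},
  {"dx":-0.227,"dy":0,"dz":0.091,"rx":-0.007,"ry":0,"rz":0.004},
  {"dx":-0.227,"dy":0.04,"dz":0.091,"rx":-0.007,"ry":0,"rz":0.004},
  {"dx":-0.227,"dy":0.06,"dz":0.091,"rx":-0.007,"ry":0,"rz":0.004},
  {"dx":-0.227,"dy":0.06,"dz":0.091,"rx":-0.007,"ry":0,"rz":0.004},
], jaw=255)

```text
clock: 7.02
eef_pos: [0.6043, 0.0242, 0.1199]
orientation: [-1.58, 0.006, -1.277]
ft_force: [0.1, -0.4, -0.4]
width: 0.025
```

```bash
python3 - <<'E'
from h import *
c=wshot('w6')
cv2.imwrite('pics/w6c.png',np.clip(c['pixels']*1.5,0,255).astype(np.uint8)[:,:,::-1])
T=c['T']
print(T[:3,:3].T@(np.array([.6077,.0245,.125])-T[:3,3]))
E
```

```text
7.025 [0.6043 0.0242 0.1199] [-1.5798  0.0056 -1.2766]
[ 0.00067259 -0.00511333  0.00331115]
```

View pics/w6c.png

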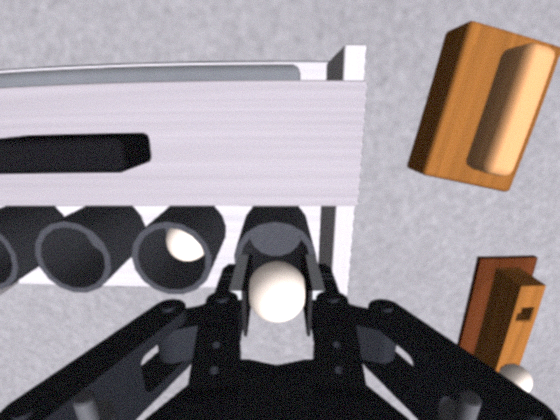

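The ball is held at (277,290), just above jar 4. I'll correct 3 mm and release.

>>> send_rows([
  {"dx":0.001,"dy":-0.004,"dz":0.003,"rx":0.009,"ry":0,"rz":-0.006},
  {"dx":0.001,"dy":-0.004,"dz":0.003,"rx":0.009,"ry":0,"rz":-0.006},
  {"dx":0.001,"dy":-0.004,"dz":0.003,"rx":0.009,"ry":0,"rz":-0.006},
], jaw=255)

```text
clock: 7.45
eef_pos: [0.6094, 0.0242, 0.127]
orientation: [-1.566, -0.002, -1.276]
ft_force: [0.8, 0.6, -0.4]
width: 0.0251
```

>>> send_rows([
  {"dx":0,"dy":0,"dz":0,"rx":0,"ry":0,"rz":0},
  {"dx":0,"dy":0,"dz":0,"rx":0,"ry":0,"rz":0},
  {"dx":0,"dy":0,"dz":0,"rx":0,"ry":0,"rz":0},
  {"dx":0,"dy":0,"dz":0,"rx":0,"ry":0,"rz":0},
  {"dx":0,"dy":0,"dz":0,"rx":0,"ry":0,"rz":0},
], jaw=110)

```text
clock: 8.07
eef_pos: [0.6093, 0.0243, 0.1269]
orientation: [-1.566, -0.002, -1.276]
ft_force: [-1.1, 0.6, 0.2]
width: 0.0488
```

>>> send_rows([
  {"dx":0,"dy":-0.04,"dz":0,"rx":0,"ry":0,"rz":0},
  {"dx":0,"dy":-0.07,"dz":0,"rx":0,"ry":0,"rz":0},
  {"dx":0,"dy":-0.07,"dz":0,"rx":0,"ry":0,"rz":0},
], jaw=110)

```text
clock: 8.45
eef_pos: [0.6109, 0.0241, 0.2006]
orientation: [-1.56, -0.005, -1.276]
ft_force: [0.6, -0.2, -0.3]
width: 0.0484
```

```bash
cat > q.py <<'E'
from h import *
JM=np.array([[.5574,.1906],[.5742,.1351],[.5909,.0798],[.6077,.0245]])
def chk(n):
    c=wshot(n); p=c['pixels'].astype(int)
    pj=proj(c,np.c_[JM,[.08]*4],c['W']); mk=(p.min(2)>90)&(p.max(2)-p.min(2)<60)
    for k,(u,v) in enumerate(pj.round().astype(int)):
        if 8<u<552 and 8<v<412: print("jar",k+1,(u,v),"white frac",mk[v-6:v+7,u-6:u+7].mean().round(2))
    return c
def goto(x,y,z,yaw=-1.276):
    from workcell import status
    T=toolT(status.read_state()); R=Rn.from_euler("xyz",[-np.pi/2,0,yaw]).as_matrix()
    print("shift",(T[:3,:3].T@(np.array([x,y,z])-T[:3,3])).round(4),"rot",Rn.from_matrix(T[:3,:3].T@R).as_rotvec().round(4))
E
python3 - <<'E'
from q import *
c=chk('w7'); goto(.5212,-.2385,.19)
E
```

```text
8.45 [0.6109 0.0241 0.2006] [-1.5599 -0.0046 -1.2762]
jar 1 (np.int64(84), np.int64(211)) white frac 0.0
jar 2 (np.int64(145), np.int64(211)) white frac 0.0
jar 3 (np.int64(208), np.int64(211)) white frac 1.0
jar 4 (np.int64(272), np.int64(211)) white frac 1.0
shift [ 0.2257  0.0078 -0.161 ] rot [-0.0072 -0.0002  0.0032]
```

Jar 4 now shows a ball, and jar 3 still has its own. Next is ball 2.

>>> send_rows([
  {"dx":0.05,"dy":0,"dz":-0.035,"rx":-0.007,"ry":0,"rz":0.003},
  {"dx":0.1,"dy":0,"dz":-0.07,"rx":-0.007,"ry":0,"rz":0.003},
  {"dx":0.15,"dy":0,"dz":-0.105,"rx":-0.007,"ry":0,"rz":0.003},
  {"dx":0.2,"dy":0.004,"dz":-0.14,"rx":-0.007,"ry":0,"rz":0.003},
  {"dx":0.2255,"dy":0.02,"dz":-0.161,"rx":-0.007,"ry":0,"rz":0.003},
  {"dx":0.2255,"dy":0.06,"dz":-0.161,"rx":-0.007,"ry":0,"rz":0.003},
  {"dx":0.2255,"dy":0.085,"dz":-0.161,"rx":-0.007,"ry":0,"rz":0.003},
  {"dx":0.2255,"dy":0.085,"dz":-0.161,"rx":-0.007,"ry":0,"rz":0.003},
], jaw=0)

```text
clock: 9.5
eef_pos: [0.5189, -0.2368, 0.1081]
orientation: [-1.576, 0.006, -1.277]
ft_force: [-0.4, 1.2, 0.3]
width: 0.0851
```

```bash
python3 - <<'E'
from q import *
goto(.5212,-.2382,.034)
E
```

```text
shift [0.0024 0.0741 0.0022] rot [ 0.0054 -0.0006 -0.0063]
```

>>> send_rows([
  {"dx":0.0022,"dy":0.03,"dz":0.002,"rx":0.005,"ry":0,"rz":-0.006},
  {"dx":0.0022,"dy":0.055,"dz":0.002,"rx":0.005,"ry":0,"rz":-0.006},
  {"dx":0.0022,"dy":0.074,"dz":0.002,"rx":0.005,"ry":0,"rz":-0.006},
  {"dx":0.0022,"dy":0.074,"dz":0.002,"rx":0.005,"ry":0,"rz":-0.006},
], jaw=0)

```text
clock: 10.0
eef_pos: [0.5201, -0.2374, 0.0328]
orientation: [-1.573, 0.002, -1.276]
ft_force: [-0.6, 0.5, 0.3]
width: 0.0855
```

>>> send_rows([
  {"dx":0,"dy":0,"dz":0,"rx":0,"ry":0,"rz":0},
  {"dx":0,"dy":0,"dz":0,"rx":0,"ry":0,"rz":0},
  {"dx":0,"dy":0,"dz":0,"rx":0,"ry":0,"rz":0},
  {"dx":0,"dy":0,"dz":0,"rx":0,"ry":0,"rz":0},
  {"dx":0,"dy":0,"dz":0,"rx":0,"ry":0,"rz":0},
  {"dx":0,"dy":0,"dz":0,"rx":0,"ry":0,"rz":0},
  {"dx":0,"dy":0,"dz":0,"rx":0,"ry":0,"rz":0},
], jaw=255)

```text
clock: 10.88
eef_pos: [0.5205, -0.2369, 0.0341]
orientation: [-1.573, 0.003, -1.276]
ft_force: [-1.7, 4.0, 5.5]
width: 0.0252
```

>>> send_rows([
  {"dx":0,"dy":-0.01,"dz":0,"rx":0,"ry":0,"rz":0},
  {"dx":0,"dy":-0.025,"dz":0,"rx":0,"ry":0,"rz":0},
  {"dx":0,"dy":-0.06,"dz":0,"rx":0,"ry":0,"rz":0},
  {"dx":0,"dy":-0.11,"dz":0,"rx":0,"ry":0,"rz":0},
  {"dx":0,"dy":-0.155,"dz":0,"rx":0,"ry":0,"rz":0},
  {"dx":0,"dy":-0.155,"dz":0,"rx":0,"ry":0,"rz":0},
], jaw=255)

```text
clock: 11.62
eef_pos: [0.5236, -0.2391, 0.1961]
orientation: [-1.565, -0.005, -1.276]
ft_force: [0.6, -0.1, -1.1]
width: 0.0248
```

```bash
python3 - <<'E'
from q import *
goto(.5742,.1351,.19)
E
```

```text
shift [-0.3435  0.0051  0.157 ] rot [-0.0057 -0.0003  0.0055]
```

>>> send_rows([
  {"dx":-0.05,"dy":0,"dz":0.023,"rx":-0.005,"ry":0,"rz":0.005},
  {"dx":-0.105,"dy":0,"dz":0.048,"rx":-0.005,"ry":0,"rz":0.005},
  {"dx":-0.16,"dy":0,"dz":0.073,"rx":-0.005,"ry":0,"rz":0.005},
  {"dx":-0.215,"dy":0,"dz":0.098,"rx":-0.005,"ry":0,"rz":0.005},
  {"dx":-0.27,"dy":0,"dz":0.123,"rx":-0.005,"ry":0,"rz":0.005},
  {"dx":-0.32,"dy":0,"dz":0.146,"rx":-0.005,"ry":0,"rz":0.005},
  {"dx":-0.3435,"dy":0,"dz":0.157,"rx":-0.005,"ry":0,"rz":0.005},
  {"dx":-0.3435,"dy":0.04,"dz":0.157,"rx":-0.005,"ry":0,"rz":0.005},
  {"dx":-0.3435,"dy":0.06,"dz":0.157,"rx":-0.005,"ry":0,"rz":0.005},
  {"dx":-0.3435,"dy":0.06,"dz":0.157,"rx":-0.005,"ry":0,"rz":0.005},
], jaw=255)

```text
clock: 12.88
eef_pos: [0.5726, 0.1344, 0.1322]
orientation: [-1.576, 0.001, -1.277]
ft_force: [-0.6, -0.0, -0.8]
width: 0.025
```

```bash
python3 - <<'E'
from q import *
goto(.5742,.1351,.125)
E
```

```text
shift [-0.0002  0.0072  0.0017] rot [ 0.0048 -0.0008 -0.0006]
```

>>> send_rows([
  {"dx":0,"dy":0.007,"dz":0.001,"rx":0.003,"ry":0,"rz":0},
  {"dx":0,"dy":0.007,"dz":0.001,"rx":0.003,"ry":0,"rz":0},
  {"dx":0,"dy":0.007,"dz":0.001,"rx":0.003,"ry":0,"rz":0},
], jaw=255)

```text
clock: 13.25
eef_pos: [0.5741, 0.1345, 0.1261]
orientation: [-1.571, 0.0, -1.277]
ft_force: [-0.1, -0.9, -0.5]
width: 0.0252
```

>>> send_rows([
  {"dx":0,"dy":0,"dz":0,"rx":0,"ry":0,"rz":0},
  {"dx":0,"dy":0,"dz":0,"rx":0,"ry":0,"rz":0},
  {"dx":0,"dy":0,"dz":0,"rx":0,"ry":0,"rz":0},
  {"dx":0,"dy":0,"dz":0,"rx":0,"ry":0,"rz":0},
  {"dx":0,"dy":0,"dz":0,"rx":0,"ry":0,"rz":0},
], jaw=110)

```text
clock: 13.88
eef_pos: [0.5741, 0.1345, 0.1261]
orientation: [-1.571, 0.0, -1.277]
ft_force: [0.3, 0.3, 0.3]
width: 0.0483
```

>>> send_rows([
  {"dx":0,"dy":-0.04,"dz":0,"rx":0,"ry":0,"rz":0},
  {"dx":0,"dy":-0.07,"dz":0,"rx":0,"ry":0,"rz":0},
  {"dx":0,"dy":-0.07,"dz":0,"rx":0,"ry":0,"rz":0},
], jaw=110)

```text
clock: 14.25
eef_pos: [0.576, 0.1347, 0.1996]
orientation: [-1.565, -0.001, -1.277]
ft_force: [-0.2, -0.5, 0.3]
width: 0.0481
```

```bash
python3 - <<'E'
from q import *
c=chk('w8'); goto(.4587,-.2578,.10)
E
```

```text
14.25 [0.576  0.1347 0.1996] [-1.5650e+00 -1.0000e-03 -1.2771e+00]
jar 1 (np.int64(209), np.int64(209)) white frac 0.0
jar 2 (np.int64(273), np.int64(209)) white frac 1.0
jar 3 (np.int64(337), np.int64(209)) white frac 0.99
jar 4 (np.int64(400), np.int64(209)) white frac 0.73
shift [ 0.3419  0.0969 -0.2249] rot [-0.0021 -0.0012  0.0002]
```

Jar 2 is filled. Next is ball 3.

>>> send_rows([
  {"dx":0.05,"dy":0,"dz":-0.033,"rx":-0.005,"ry":0,"rz":0.002},
  {"dx":0.1,"dy":0,"dz":-0.066,"rx":-0.005,"ry":0,"rz":0.002},
  {"dx":0.15,"dy":0,"dz":-0.1,"rx":-0.005,"ry":0,"rz":0.002},
  {"dx":0.2,"dy":0,"dz":-0.132,"rx":-0.005,"ry":0,"rz":0.002},
  {"dx":0.25,"dy":0,"dz":-0.165,"rx":-0.005,"ry":0,"rz":0.002},
  {"dx":0.3,"dy":0,"dz":-0.197,"rx":-0.005,"ry":0,"rz":0.002},
  {"dx":0.342,"dy":0.02,"dz":-0.224,"rx":-0.005,"ry":0,"rz":0.002},
  {"dx":0.342,"dy":0.06,"dz":-0.224,"rx":-0.005,"ry":0,"rz":0.002},
  {"dx":0.342,"dy":0.09,"dz":-0.224,"rx":-0.005,"ry":0,"rz":0.002},
  {"dx":0.342,"dy":0.09,"dz":-0.224,"rx":-0.005,"ry":0,"rz":0.002},
], jaw=0)

```text
clock: 15.55
eef_pos: [0.4566, -0.2556, 0.102]
orientation: [-1.579, 0.009, -1.278]
ft_force: [-0.3, -0.5, -0.1]
width: 0.0852
```

```bash
python3 - <<'E'
from q import *
goto(.4587,-.2578,.034)
E
```

```text
shift [0.0034 0.068  0.0019] rot [ 0.0085 -0.0015 -0.0095]
```

>>> send_rows([
  {"dx":0.003,"dy":0.03,"dz":0.002,"rx":0.007,"ry":0,"rz":-0.008},
  {"dx":0.003,"dy":0.053,"dz":0.002,"rx":0.007,"ry":0,"rz":-0.008},
  {"dx":0.003,"dy":0.068,"dz":0.002,"rx":0.007,"ry":0,"rz":-0.008},
  {"dx":0.003,"dy":0.068,"dz":0.002,"rx":0.007,"ry":0,"rz":-0.008},
], jaw=0)

```text
clock: 16.05
eef_pos: [0.4583, -0.257, 0.0335]
orientation: [-1.573, 0.003, -1.277]
ft_force: [0.3, 0.3, -0.6]
width: 0.0857
```

>>> send_rows([
  {"dx":0,"dy":0,"dz":0,"rx":0,"ry":0,"rz":0},
  {"dx":0,"dy":0,"dz":0,"rx":0,"ry":0,"rz":0},
  {"dx":0,"dy":0,"dz":0,"rx":0,"ry":0,"rz":0},
  {"dx":0,"dy":0,"dz":0,"rx":0,"ry":0,"rz":0},
  {"dx":0,"dy":0,"dz":0,"rx":0,"ry":0,"rz":0},
  {"dx":0,"dy":0,"dz":0,"rx":0,"ry":0,"rz":0},
  {"dx":0,"dy":0,"dz":0,"rx":0,"ry":0,"rz":0},
], jaw=255)

```text
clock: 16.92
eef_pos: [0.4585, -0.2563, 0.0345]
orientation: [-1.573, 0.004, -1.277]
ft_force: [-2.4, 4.1, 7.1]
width: 0.0253
```

>>> send_rows([
  {"dx":0,"dy":-0.01,"dz":0,"rx":0,"ry":0,"rz":0},
  {"dx":0,"dy":-0.025,"dz":0,"rx":0,"ry":0,"rz":0},
  {"dx":0,"dy":-0.06,"dz":0,"rx":0,"ry":0,"rz":0},
  {"dx":0,"dy":-0.11,"dz":0,"rx":0,"ry":0,"rz":0},
  {"dx":0,"dy":-0.155,"dz":0,"rx":0,"ry":0,"rz":0},
  {"dx":0,"dy":-0.155,"dz":0,"rx":0,"ry":0,"rz":0},
], jaw=255)

```text
clock: 17.68
eef_pos: [0.4615, -0.2589, 0.1962]
orientation: [-1.566, -0.005, -1.277]
ft_force: [0.3, 0.0, -0.4]
width: 0.0248
```

```bash
python3 - <<'E'
from q import *
goto(.5574,.1906,.19)
E
```

```text
shift [-0.4026  0.0052  0.2218] rot [-0.0044 -0.0013  0.0049]
```

>>> send_rows([
  {"dx":-0.05,"dy":0,"dz":0.0275,"rx":-0.004,"ry":0,"rz":0.004},
  {"dx":-0.1,"dy":0,"dz":0.055,"rx":-0.004,"ry":0,"rz":0.004},
  {"dx":-0.15,"dy":0,"dz":0.083,"rx":-0.004,"ry":0,"rz":0.004},
  {"dx":-0.2,"dy":0,"dz":0.11,"rx":-0.004,"ry":0,"rz":0.004},
  {"dx":-0.25,"dy":0,"dz":0.138,"rx":-0.004,"ry":0,"rz":0.004},
  {"dx":-0.3,"dy":0,"dz":0.165,"rx":-0.004,"ry":0,"rz":0.004},
  {"dx":-0.35,"dy":0,"dz":0.193,"rx":-0.004,"ry":0,"rz":0.004},
  {"dx":-0.4026,"dy":0,"dz":0.222,"rx":-0.004,"ry":0,"rz":0.004},
  {"dx":-0.4026,"dy":0.02,"dz":0.222,"rx":-0.004,"ry":0,"rz":0.004},
  {"dx":-0.4026,"dy":0.06,"dz":0.222,"rx":-0.004,"ry":0,"rz":0.004},
  {"dx":-0.4026,"dy":0.06,"dz":0.222,"rx":-0.004,"ry":0,"rz":0.004},
], jaw=255)

```text
clock: 19.05
eef_pos: [0.5542, 0.189, 0.1299]
orientation: [-1.581, -0.0, -1.278]
ft_force: [-0.2, -0.2, -0.6]
width: 0.0249
```

```bash
python3 - <<'E'
from q import *
goto(.5574,.1906,.126)
E
```

```text
shift [-0.0006  0.0039  0.0035] rot [ 0.0099 -0.0019  0.0003]
```

>>> send_rows([
  {"dx":-0.0005,"dy":0.004,"dz":0.0025,"rx":0.007,"ry":0,"rz":0},
  {"dx":-0.0005,"dy":0.004,"dz":0.0025,"rx":0.007,"ry":0,"rz":0},
  {"dx":-0.0005,"dy":0.004,"dz":0.0025,"rx":0.007,"ry":0,"rz":0},
], jaw=255)

```text
clock: 19.42
eef_pos: [0.5572, 0.1901, 0.1272]
orientation: [-1.572, -0.001, -1.278]
ft_force: [0.4, 0.5, -0.3]
width: 0.0251
```

>>> send_rows([
  {"dx":0,"dy":0,"dz":0,"rx":0,"ry":0,"rz":0},
  {"dx":0,"dy":0,"dz":0,"rx":0,"ry":0,"rz":0},
  {"dx":0,"dy":0,"dz":0,"rx":0,"ry":0,"rz":0},
  {"dx":0,"dy":0,"dz":0,"rx":0,"ry":0,"rz":0},
  {"dx":0,"dy":0,"dz":0,"rx":0,"ry":0,"rz":0},
], jaw=110)

```text
clock: 20.05
eef_pos: [0.5571, 0.1901, 0.1272]
orientation: [-1.572, -0.001, -1.278]
ft_force: [-0.4, 0.2, -0.5]
width: 0.0489
```

>>> send_rows([
  {"dx":0,"dy":-0.04,"dz":0,"rx":0,"ry":0,"rz":0},
  {"dx":0,"dy":-0.08,"dz":0,"rx":0,"ry":0,"rz":0},
  {"dx":0,"dy":-0.11,"dz":0,"rx":0,"ry":0,"rz":0},
  {"dx":0,"dy":-0.11,"dz":0,"rx":0,"ry":0,"rz":0},
], jaw=110)

```text
clock: 20.55
eef_pos: [0.5589, 0.1906, 0.2408]
orientation: [-1.565, -0.001, -1.278]
ft_force: [-0.1, -0.1, -0.4]
width: 0.0486
```

```bash
python3 - <<'E'
from q import *
c=chk('w9')
m=np.array([.58253731,.10747646]);ex=np.array([.957,.29])
T=c['T']
h=m+ex*.061
print("handle",h,proj(c,[[*h,.1485]],c['W'])); p=c['pixels'].astype(int)
for A,ce,b in blobs((p.max(2)<45)[60:200],400,4000): print(A,ce+[0,60],b,onplane(c,[ce+[0,60]],.1485,c['W'])[0])
cv2.imwrite('pics/w9c.png',np.clip(c['pixels']*1.5,0,255).astype(np.uint8)[:,:,::-1])
for d in(.061+.05,): 
  q=m+ex*d; goto(q[0],q[1],.22)
E
```

```text
20.55 [0.5589 0.1906 0.2408] [-1.5653e+00 -1.1000e-03 -1.2783e+00]
jar 1 (np.int64(274), np.int64(198)) white frac 1.0
jar 2 (np.int64(330), np.int64(198)) white frac 0.99
jar 3 (np.int64(386), np.int64(198)) white frac 0.91
jar 4 (np.int64(440), np.int64(198)) white frac 0.52
handle [0.64091431 0.12516646] [[386.78861296 142.41237653]]
1130 [ 62.61681416 118.33982301] [ 47   0  29 118] [0.58813635 0.36745725 0.1485    ]
835 [528.53892216  99.28502994] [514  10  32  86] [0.70507926 0.03136521 0.1485    ]
1234 [380.31118314 140.9197731 ] [342  73  81  18] [0.64046393 0.13037632 0.1485    ]
487 [375.85215606 187.04106776] [361 116  39  24] [0.60602537 0.12022718 0.1485    ]
603 [431.87562189 187.31343284] [415 116  43  24] [0.61915052 0.07643962 0.1485    ]
shift [0.0863 0.0184 0.1108] rot [-0.0014 -0.0023  0.0007]
```

View pics/w9c.png

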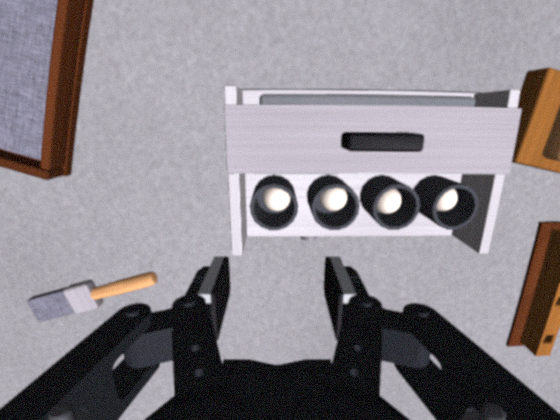

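All four jars hold one ball each, and the handle is at (382,142) as predicted. I'll close the fingers and come down behind the handle to push it.

>>> send_rows([
  {"dx":0.043,"dy":0,"dz":0.055,"rx":-0.003,"ry":0,"rz":0},
  {"dx":0.086,"dy":0,"dz":0.111,"rx":-0.005,"ry":-0.002,"rz":0},
  {"dx":0.086,"dy":0,"dz":0.111,"rx":-0.005,"ry":-0.002,"rz":0},
  {"dx":0.086,"dy":0.03,"dz":0.111,"rx":-0.005,"ry":-0.002,"rz":0},
  {"dx":0.086,"dy":0.06,"dz":0.111,"rx":-0.005,"ry":-0.002,"rz":0},
  {"dx":0.086,"dy":0.09,"dz":0.111,"rx":-0.005,"ry":-0.002,"rz":0},
  {"dx":0.086,"dy":0.105,"dz":0.111,"rx":-0.005,"ry":-0.002,"rz":0},
  {"dx":0.086,"dy":0.105,"dz":0.111,"rx":-0.005,"ry":-0.002,"rz":0},
], jaw=255)

```text
clock: 21.6
eef_pos: [0.6874, 0.1401, 0.1311]
orientation: [-1.578, 0.0, -1.276]
ft_force: [0.8, 0.8, 0.2]
width: -0.0002
```

```bash
cat >> q.py <<'E'
m=np.array([.58253731,.10747646]);ex=np.array([.957,.29]);ey=np.array([-.29,.957])
def where():
    from workcell import status
    s=status.read_state(); d=s["eef_pos"][:2]-m; print("mill x,y",d@ex,d@ey,"z",s["eef_pos"][2],"F",np.round(s["ft_force"],1),"Fx",np.dot(s["ft_force"][:2],ex))
E
python3 - <<'E'
from q import *
where(); q=m+ex*.02; goto(q[0],q[1],.131)
E
```

```text
mill x,y 0.10983603564157547 0.0007876627086523121 z 0.1310904826725081 F [0.8 0.8 0.2] Fx 1.0272842351432738
shift [ 0.0007  0.0008 -0.0898] rot [ 0.0076  0.     -0.0001]
```

>>> send_rows([
  {"dx":0.001,"dy":0,"dz":-0.015,"rx":0.005,"ry":0,"rz":0},
  {"dx":0.001,"dy":0,"dz":-0.027,"rx":0.005,"ry":0,"rz":0},
  {"dx":0.001,"dy":0,"dz":-0.036,"rx":0.005,"ry":0,"rz":0},
  {"dx":0.001,"dy":0,"dz":-0.045,"rx":0.005,"ry":0,"rz":0},
  {"dx":0.001,"dy":0,"dz":-0.054,"rx":0.005,"ry":0,"rz":0},
  {"dx":0.001,"dy":0,"dz":-0.063,"rx":0.005,"ry":0,"rz":0},
  {"dx":0.001,"dy":0,"dz":-0.072,"rx":0.005,"ry":0,"rz":0},
  {"dx":0.001,"dy":0,"dz":-0.08,"rx":0.005,"ry":0,"rz":0},
  {"dx":0.001,"dy":0,"dz":-0.08,"rx":0.005,"ry":0,"rz":0},
], jaw=255)

```text
clock: 22.72
eef_pos: [0.61, 0.1156, 0.1311]
orientation: [-1.575, 0.0, -1.276]
ft_force: [0.7, -0.4, -0.0]
width: 0.0002
```

```bash
python3 - <<'E'
from q import *
where(); q=m+ex*.02; goto(q[0],q[1],.131)
E
```

```text
mill x,y 0.02862586203355269 -0.0001858515127919246 z 0.13111072770940402 F [ 0.7 -0.4 -0. ] Fx 0.5055157190155687
shift [-0.0002  0.0002 -0.0086] rot [ 0.0047 -0.0001 -0.0004]
```

Now small steps towards the stop, watching the force.

>>> send_rows([
  {"dx":0,"dy":0,"dz":-0.003,"rx":0,"ry":0,"rz":0},
  {"dx":0,"dy":0,"dz":-0.006,"rx":0,"ry":0,"rz":0},
  {"dx":0,"dy":0,"dz":-0.009,"rx":0,"ry":0,"rz":0},
  {"dx":0,"dy":0,"dz":-0.009,"rx":0,"ry":0,"rz":0},
], jaw=255)

```text
clock: 23.22
eef_pos: [0.6009, 0.1129, 0.131]
orientation: [-1.576, 0.001, -1.276]
ft_force: [-1.7, 0.2, 1.4]
width: -0.0002
```

>>> send_rows([
  {"dx":0,"dy":0,"dz":-0.001,"rx":0,"ry":0,"rz":0},
  {"dx":0,"dy":0,"dz":-0.002,"rx":0,"ry":0,"rz":0},
  {"dx":0,"dy":0,"dz":-0.002,"rx":0,"ry":0,"rz":0},
], jaw=255)

```text
clock: 23.6
eef_pos: [0.5989, 0.1123, 0.131]
orientation: [-1.577, 0.001, -1.276]
ft_force: [0.5, 0.3, 0.2]
width: -0.0001
```

```bash
python3 - <<'E'
from q import *
where()
E
```

```text
mill x,y 0.017096295722122172 -0.00012975002671469026 z 0.13095800571397223 F [0.5 0.3 0.2] Fx 0.5616175651302108
```

>>> send_rows([
  {"dx":0,"dy":0,"dz":-0.001,"rx":0,"ry":0,"rz":0},
  {"dx":0,"dy":0,"dz":-0.002,"rx":0,"ry":0,"rz":0},
  {"dx":0,"dy":0,"dz":-0.002,"rx":0,"ry":0,"rz":0},
], jaw=255)

```text
clock: 23.98
eef_pos: [0.597, 0.1117, 0.131]
orientation: [-1.577, 0.001, -1.276]
ft_force: [1.5, -0.4, -0.7]
width: -0.0001
```

>>> send_rows([
  {"dx":0,"dy":0,"dz":-0.001,"rx":0,"ry":0,"rz":0},
  {"dx":0,"dy":0,"dz":-0.002,"rx":0,"ry":0,"rz":0},
  {"dx":0,"dy":0,"dz":-0.002,"rx":0,"ry":0,"rz":0},
], jaw=255)

```text
clock: 24.35
eef_pos: [0.5969, 0.1117, 0.1311]
orientation: [-1.571, 0.0, -1.276]
ft_force: [9.0, 2.9, -5.1]
width: 0.0001
```

Contact with the stop: about 9.5 N and no further travel. I'll back off, rise, and verify the guard.

>>> send_rows([
  {"dx":0,"dy":0,"dz":0.01,"rx":0,"ry":0,"rz":0},
  {"dx":0,"dy":0,"dz":0.03,"rx":0,"ry":0,"rz":0},
  {"dx":0,"dy":-0.03,"dz":0.04,"rx":0,"ry":0,"rz":0},
  {"dx":0,"dy":-0.08,"dz":0.02,"rx":0,"ry":0,"rz":0},
  {"dx":0,"dy":-0.13,"dz":-0.02,"rx":0,"ry":0,"rz":0},
  {"dx":0,"dy":-0.17,"dz":-0.04,"rx":0,"ry":0,"rz":0},
  {"dx":0,"dy":-0.17,"dz":-0.04,"rx":0,"ry":0,"rz":0},
], jaw=255)

```text
clock: 25.22
eef_pos: [0.5596, 0.0999, 0.3067]
orientation: [-1.563, -0.002, -1.277]
ft_force: [-0.2, 0.1, 0.1]
width: 0.0002
```

```bash
python3 - <<'E'
from q import *
c=wshot('w10'); W=c['W']; p=c['pixels'].astype(int)
pr=lambda X,z:proj(c,[[*(m+ex*X),z]],W)[0].round(1)
print("pred handle",pr(0,.1485),"edges",pr(.029,.1185),pr(-.029,.1185))
u,v=pr(0,.1485).round().astype(int)
for A,ce,b in blobs((p.max(2)<45)[v-40:v+40,u-60:u+60],200,6000):
    X=onplane(c,[ce+[u-60,v-40]],.1485,W)[0][:2]-m; print(A,ce+[u-60,v-40],b,"mill",X@ex,X@ey)
cv2.imwrite('pics/w10c.png',np.clip(c['pixels']*1.5,0,255).astype(np.uint8)[:,:,::-1])
E
```

```text
25.225 [0.5596 0.0999 0.3067] [-1.5631 -0.0019 -1.2765]
pred handle [273.5 173.7] edges [273.6 141.9] [273.7 194.9]
833 [273.45738295 173.09843938] [31 32 58 15] mill 0.0006153192755842467 3.36229913809845e-05
```

View pics/w10c.png

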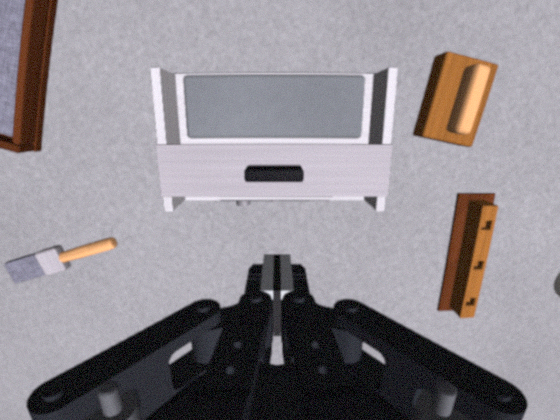

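The guard is at 0.6 mm by camera, which is within the measuring error and agrees with the firm stop. The rail is empty, the block and brush are in place, and the robot touches nothing. Handing in.

```bash
python3 -c "
from workcell import order
print(order.sign_off())"
```

```text
the job is handed in; nothing more can be done
None
```

The job is done and handed in at about 25 s of the 72 s allowed. I moved the three rail balls one at a time into the three empty jars, then pushed the guard shut with the closed fingers.

**Last checks:**
- **Jars:** a picture taken before closing the guard showed exactly one ball in each of the four jars. The rail is empty.
- **Guard:** it pushed back with about 9.5 N at the stop and moved no further. The camera then put the handle 0.6 mm from fully shut, which is within the 2 mm calibration error.
- **Bystanders:** the printing block and the brush look unmoved. The pigment pot was only partly in the last picture. The arm never went near it, but I did not re-measure its position.
- **Robot:** it was clear of everything, about 0.3 m up, when I handed in.

**What failed or disagreed:**
- **Refused move:** the first move call was refused as invalid. It went through once every row had all six values and the call included a jaw value.
- **Jaw reading:** the gripper read about 25 mm while holding each 28 mm ball, but all three balls were lifted and dropped correctly.
- **Jar positions:** the first estimate from the top camera was about 6 to 8 mm off along the mill's x axis. I used the wrist-camera fit instead, which matched the jar spacing and guard size given.

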